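# Find the clear ejector-pin bore in a tilted mould insert

## Task

Lift the loose cover plate off the tilted mould insert and lay it flat on the rubber mat without dropping it. Then take the thin pin gauge from its stand and feel for the one bore of the three that is clear (broken pins block the other two partway down), and leave the gauge in it fully home, its handle's shoulder down on the face. Leave the thick gauge and everything else on the bench where it is.

Things in the scene. Friction and masses are not known exactly. Their poses are not given: they have to be found in the camera images.
- fixture: steel fixture standing fixed on the bench, base plate 150 x 170 x 12 mm; origin at the centre of its underside, x away from the robot at yaw 0, z up. It carries the tilted insert.
- insert: steel mould insert, a block 64 x 130 x 52 mm fixed in the fixture with its top face tilted 30 degrees towards the robot. Origin at the centre of the tilted top face (82 mm above the bench), z is the face's outward normal, y along the row of bores, x up the slope. Two locating pins, 7 mm thick and 8 mm tall, stand on the face at (20, 50) and (-20, -50) mm.
- bore_1 (a point): centre of the mouth of the first bore, on the insert's face at y = +24 mm. Each bore is 9 mm wide, square to the face, 44 mm deep when clear. Two of the three bores, unknown which, have a broken pin stub 18 mm down and stop the gauge there.
- bore_2 (a point): centre of the mouth of the second bore, at y = 0; same size.
- bore_3 (a point): centre of the mouth of the third bore, at y = -24 mm; same size.
- cover: loose aluminium cover plate 64 x 120 x 4 mm, lying on the insert's face over its two locating pins (10 mm holes). Origin at the centre of its underside, z its normal, y along its length. In its middle stands a grip fin 40 mm along x, 12 mm thick along y, its top 36 mm above the underside. 120 g.
- mat: black rubber mat fixed on the bench, 200 (x) x 140 (y) x 3 mm; origin at the centre of its underside. It may lie left or right of the fixture.
- stand: grey gauge stand fixed on the bench, 50 x 130 x 45 mm, origin at the centre of its underside; two upright holes at y = +36 mm (thin gauge) and y = -36 mm (thick gauge). It is on the other side of the fixture from the mat.
- gauge: the thin pin gauge, standing in the stand: shank 8 mm thick and 40 mm long, then a round handle 16 mm thick and 50 mm long. Origin at the centre of the shank's tip, z along the gauge to the handle; the shank has 1 mm of chamfer at the tip. 70 g.
- gauge_shoulder (a point): point on the thin gauge's axis where shank and handle meet, 40 mm from the tip; it rests on the stand's top at first and meets the insert's face when the gauge is fully home.
- thick_gauge: a thicker gauge, not to be used: shank 14 mm, handle 26 mm thick, 90 mm long in all; stands in the stand's other hole, 72 mm from the thin one. Origin at the shank's tip.
- spray_can: round spray can, 60 mm across, 170 mm tall; not part of the work. Origin at its underside.
- jar: squat amber jar with black cap, 56 mm across, 70 mm tall; not part of the work. Origin at its underside.
- wrench: open-ended wrench lying flat in front of the fixture; not part of the work. Origin at its underside.
- bearing: steel bearing ring lying flat, 48 mm across, 14 mm high; not part of the work. Origin at its underside.
- screwdriver: screwdriver lying at the bench's left; not part of the work. Origin at its underside.
- wood_block: wooden block 70 x 50 x 35 mm; not part of the work. Origin at its underside.
- brush: hand brush lying at the back right; not part of the work. Origin at its underside.
Mind the look-alikes: they are no part of the job. Leave any blue or green look-alike of the cover alone. Leave any pink look-alike of the gauge alone.

How it is judged (in metres and radians):
On the way, in this order (a step that is already met when the one before it is completed fails the run):
1. the cover is lifted clear of the insert in the fingers (distance between cover and insert above 0.03 m and contact force between the fingers and cover above 0.5 N), for 0.1 s.
2. the cover lies flat on the mat, let go (x of cover in the frame of mat between -0.075 and 0.075 m and y of cover in the frame of mat between -0.075 and 0.075 m and height (world z) of cover below 0.008 m and angle between cover's own z axis and vertical below 0.1 rad and linear speed of cover below 0.03 m/s and contact force between the fingers and cover below 0.1 N), for 0.2 s.
3. the thin gauge is fully home in the clear bore ((distance between gauge_shoulder and bore_1 below 0.004 m or distance between gauge_shoulder and bore_2 below 0.004 m or distance between gauge_shoulder and bore_3 below 0.004 m) and angle between the z axis of gauge and the z axis of insert, either way round below 0.1 rad and linear speed of gauge below 0.03 m/s), for 0.2 s.
At the end, for the whole second after the job is handed in: The cover lies flat (within 0.1 rad) and at rest on the mat, its centre within 75 mm of the mat's centre along each of the mat's sides; the thin gauge is at rest, square to the insert's face within 0.1 rad, its shoulder within 4 mm of the mouth of a bore (only possible in the clear one) (all of step 3 and x of cover in the frame of mat between -0.075 and 0.075 m and y of cover in the frame of mat between -0.075 and 0.075 m and height (world z) of cover below 0.008 m and angle between cover's own z axis and vertical below 0.1 rad and linear speed of cover below 0.03 m/s); the robot touches nothing.
It fails at once if the cover is dropped or thrown (faster than 0.6 m/s out of the fingers) (linear speed of cover above 0.6 m/s and contact force between the fingers and cover below 0.1 N).
It fails at once if the thick gauge or another bystander is moved by more than 30 mm (distance of any of thick_gauge, spray_can, jar, wrench, bearing, screwdriver, wood_block, brush from where it was at the start of the episode above 0.03 m).
It also fails if it takes over 67 s, if anything falls off the work surface, if the arm or the gripper's body presses on something with over 40 N, if the wrist force passes 120 N, or if a joint passes its speed limit or range.

## Robot

A 6-joint arm with a two-finger parallel gripper is mounted at the origin on the work surface. World frame = base frame: x ahead of the robot, y to its left, z up, the work surface at z = 0. Lengths are in mm, angles in rad, forces in N, time in s.
With the tool pointing down it reaches from about 350 to 775 mm from the base axis. Payload 7.3 kg.
Tool frame: the origin (TCP) lies on the centre line of the jaws, within the pads' length; the fingertips stand 14 mm ahead of it and the grasp point (between the pads) lies 5 mm behind it; z points along the fingers, y is the line along which they close (so a half turn about z gives the same grasp; the last joint's range is limited). The gripper opens to 92 mm and grips with 3 to 60 N. Pads are 19 mm wide; open, the fingers measure 130 mm over their backs; the gripper's body (75 mm by 190 mm) begins 47 mm behind the grasp point.
Start: joints at [-1.454, 0.342, 1.524, -0, 1.275, -0.146], TCP at [136.409, -506.991, 202.641] pointing down, gripper open.
Joint ranges: [-2.53, 2.53], [-0.77, 2.02], [0.04, 2.7], [-1, 4.14], [0.28, 2.66], [-3.11, 3.11]. Speed limits (rad/s): [2.57, 2.57, 3.14, 3.14, 3.14, 3.14].

## Interface

Orientations are given as [roll, pitch, yaw] about the fixed x, y, z axes, in that order (R = Rz(yaw) Ry(pitch) Rx(roll)).
In Python, from plant import get_obs, capture, bot, spot_in, trace, pinpoint gives the robot as it stands.
- The arm moves only by the tool play_rows, never from a script. Its argument "rows" is a list of rows, each a list of 2 entries, a list of its own where there are three numbers: the shift along the world's x, y, z in units of 3 cm (1.0 is 3 cm), then the turn, a rotation vector about the world's x, y, z in units of 8 degrees (1.0 is 8 degrees). A call has 1 to 12 rows; each row shifts and turns the commanded pose from where the row before left it; what a row does not reach is not made up. A row lasts 1/8 s, in which the tool goes at most 62.5 mm and 10.7 degrees, less where a joint would pass 70% of its speed; a pose out of reach is approached as far as the arm can. A call with a number of a shift or a turn outside -1 to 1 is refused whole. A call with a gripper value outside its range is refused whole. "hand" is the opening, from -1 (shut) to 1 (fully open), set as the call begins (left out, the last holds). The fingers move at their own pace and stop on an object; the grip force is fixed at half the most. Time passes only in rows, so rows that do not move let the fingers close. It gives the time, the measured TCP pose, the force, the opening and the grip force at its end, in the units of the state.
- get_obs(): the state, without advancing time (a new reading comes with each control period).
- capture(name): name is "scene" or "side" or "wrist"; returns a dict with "frame" (400x640x3 uint8, red, green, blue), "fov_y" (degrees; the focal length in pixels is half the picture's height over the tangent of half this angle, whatever the lens; pixels are square), "cx", "cy" (the principal point, pixels), "rvec" (rotation vector, rad) and "tvec" (3), from world to camera coordinates, as OpenCV has them; the wrist camera has in their place "hand_eye" (4x4, takes a point from camera to tool coordinates, whose origin is the TCP and whose axes are the flange's). Camera axes: x right, y down, z forward; pixel columns grow to the right and rows downward; lengths in mm; the calibration is good to about 2 mm. A picture is of the moment at which its call begins: read the wrist's pose just before it. There is no depth.
- bot.close_job(): hands the job in; it is judged then, once.
Trained networks look in the newest picture that a camera, given by its name, has taken for a name from the list of things; names that differ only in an ending like _2 or _b are one class to them, and where a whole thing is asked for, a point or a joint stands for the part that bears it (a point fixed in the world has none). Each returns a list of dicts, best first, with "p" (0 to 1); they miss things now and then, are a little off and sometimes report something else, mostly with a low value. They report only what shows in the picture. A call takes as long as a camera call. They do not tell look-alikes from the thing itself.
- spot_in(query, camera): "at" ([row, column] in pixels, amid what is visible of it).
- trace(query, camera): "mask" (400x640 bool, what is visible of it) and "at" ([row, column] in pixels, amid what is visible of it).
- pinpoint(query, camera): "at" ([row, column] in pixels: a listed point, or the origin of a listed thing).
The state is a dict: "time": time; "joint_positions": joint angles; "dq": joint speeds; "tau": joint torques, N m; "tool_pos": TCP position; "tcp_rot": TCP orientation; "contact_force": force on the tool from outside, world axes, zero at the start; "moment": the same for the moment, N m; "grip_width": finger opening in mm; "finger_force": force on a finger pad.
Only numpy, scipy, OpenCV 4.12 (cv2) and the standard library are available. Lean on these libraries where they do the work, as an engineer would, in place of code of your own. Each camera call takes 0.05 s, during which the arm holds its last target. There are 200 camera calls.

## Working session

There is one attempt and no reset: what is moved stays moved. The work goes in short steps, Python scripts to look and compute and a tool call to move; the robot and the scene stay as the last step left them, time stands still between calls to the robot, and variables do not carry over. Pictures are saved under pics/ and viewed, at most 10 in all, crops included, and the job is handed in when it is done.

Besides the shell and the picture viewer there is one more tool, called after "Call:" as name([rows], argument=value, ...), one row to a line, values as JSON. play_rows: Moves the arm, as the interface text tells. Shifts and turns lie within -1 to 1; 1 stands for 3 cm of shift or 8 degrees of turn. Its arguments: {"type":"object","properties":{"rows":{"type":"array"},"hand":{"type":"number"}},"required":["rows"]}

```bash
ls; mkdir -p pics; cat > h.py <<'E'
import numpy as np, cv2
from plant import get_obs, capture, bot, spot_in, trace, pinpoint
from scipy.spatial.transform import Rotation as Ro
def cam(c, obs=None):
    f=c['frame'].shape[0]/2/np.tan(np.radians(c['fov_y'])/2)
    if 'hand_eye' in c:
        T=np.eye(4); T[:3,:3]=Ro.from_euler('xyz',obs['tcp_rot']).as_matrix(); T[:3,3]=obs['tool_pos']
        M=T@np.array(c['hand_eye']); return f,c['cx'],c['cy'],M[:3,:3],M[:3,3]
    R=cv2.Rodrigues(np.array(c['rvec'],float))[0]; t=np.array(c['tvec'],float).ravel()
    return f,c['cx'],c['cy'],R.T,-R.T@t
def ray(k,at):
    f,cx,cy,R,o=k; d=R@np.array([(at[1]-cx)/f,(at[0]-cy)/f,1]); return o,d/np.linalg.norm(d)
def onz(k,at,z):
    o,d=ray(k,at); return o+d*(z-o[2])/d[2]
def tri(rs):
    A=0;b=0
    for o,d in rs:
        P=np.eye(3)-np.outer(d,d); A=A+P; b=b+P@o
    X=np.linalg.solve(A,b); return X,[np.linalg.norm((np.eye(3)-np.outer(d,d))@(X-o)) for o,d in rs]
def proj(k,X):
    f,cx,cy,R,o=k; p=(np.array(X)-o)@R; return np.stack([p[...,1]/p[...,2]*f+cy,p[...,0]/p[...,2]*f+cx],-1)
def save(n,fr): cv2.imwrite('pics/'+n,fr[...,::-1])
E
python3 - <<'E'
from h import *
print(get_obs())
K={}
for n in ('scene','side'):
    c=capture(n); save(n+'0.png',c['frame']); K[n]=cam(c); print(n,K[n][4],c['fov_y'])
    for q in ('cover','gauge','gauge_shoulder','thick_gauge','mat','stand','fixture','insert','bore_1','bore_2','bore_3'):
        print(q,[(np.round(r['at'],1).tolist(),round(r['p'],2)) for r in pinpoint(q,n)[:4]])
E
```

```text
pics
{'time': 0.0, 'joint_positions': array([-1.45400614e+00,  3.42708088e-01,  1.52502964e+00,  8.46406408e-06,
        1.27536717e+00, -1.45991214e-01]), 'dq': array([ 9.33763811e-04,  6.47363111e-04, -6.18276767e-04,  2.43994904e-03,
        5.02077999e-05,  2.70571240e-05]), 'tau': array([ 5.59446198e-04, -4.31247389e+01, -2.44220996e+01,  7.17154378e-02,
        5.60637563e-02, -1.50032861e-04]), 'tool_pos': array([ 136.3548411 , -506.52869792,  201.94817084]), 'tcp_rot': array([-3.14009768e+00, -2.27997912e-04,  2.62778763e-01]), 'contact_force': array([0.03615089, 0.09739416, 0.38232733]), 'moment': array([ 0.02747376, -0.00496201, -0.04551528]), 'finger_force': 0.0, 'grip_width': 91.70592409559669}
scene [1366.12028179 -235.72510999  657.76033937] 52.44919008496644
cover [([166.4, 348.9], 0.89), ([197.3, 168.3], 0.62), ([213.6, 299.8], 0.58)]
gauge [([268.2, 210.4], 0.71), ([251.6, 195.6], 0.54), ([233.9, 184.2], 0.5), ([215.4, 310.5], 0.22)]
gauge_shoulder [([254.8, 210.3], 0.68), ([239.3, 195.0], 0.48), ([222.2, 181.0], 0.46), ([216.4, 288.7], 0.18)]
thick_gauge [([251.8, 1
[... 463 characters left out ...]
2.20497858] 54.0261731236988
cover [([217.8, 337.3], 0.92), ([195.4, 229.0], 0.77), ([359.2, 236.8], 0.61)]
gauge [([344.9, 304.2], 0.67), ([308.6, 377.0], 0.63), ([321.8, 351.5], 0.5), ([194.6, 297.3], 0.3)]
gauge_shoulder [([306.8, 352.4], 0.67), ([293.1, 377.0], 0.65), ([222.6, 338.3], 0.59), ([327.2, 307.9], 0.47)]
thick_gauge [([349.5, 348.9], 0.96)]
mat [([194.1, 298.1], 0.65)]
stand [([336.6, 349.5], 0.91)]
fixture []
insert [([220.6, 336.8], 0.74)]
bore_1 [([224.6, 340.0], 0.96), ([212.9, 335.1], 0.93), ([219.8, 338.2], 0.82)]
bore_2 [([224.6, 340.0], 0.96), ([212.9, 335.1], 0.93), ([219.8, 338.2], 0.82)]
bore_3 [([224.6, 340.0], 0.96), ([212.9, 335.1], 0.93), ([219.8, 338.2], 0.82)]
```

View pics/scene0.png

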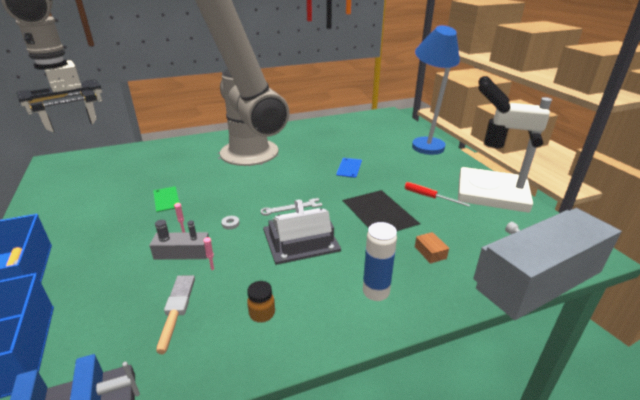

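View pics/side0.png

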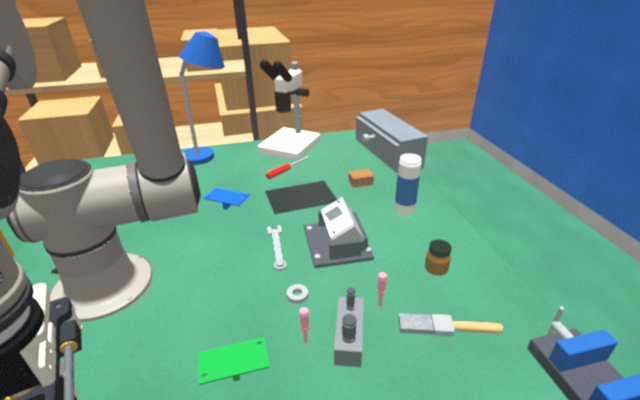

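The pictures show the white cover on the fixture at scene (213,300) / side (218,337), and the mat at scene (211,380) / side (196,300). In the stand, the thin dark gauge is at scene (230,193) / side (298,351) and the thick one at scene (232,162) / side (325,349). The look-alikes are the pink gauges and the blue and green plates.

```bash
python3 - <<'E'
from h import *
K={n:cam(capture(n)) for n in ('scene','side')}
def T(n,a,b):
    X,e=tri([ray(K['scene'],a),ray(K['side'],b)]); print(n,X.round(1),np.round(e,1))
T('cover',(213.6,299.8),(217.8,337.3));T('insert',(213.2,300.2),(220.6,336.8));T('mat',(213.9,374.5),(194.1,298.1))
T('gauge',(251.6,195.6),(321.8,351.5));T('shoulder',(239.3,195.0),(306.8,352.4));T('thick',(251.8,169),(349.5,348.9));T('stand',(251.9,182.3),(336.6,349.5))
for q in ('mat','fixture','cover','insert','stand'):
  for n in K:
    for r in trace(q,n)[:4]:
        m=r['mask'].astype(np.uint8); c=max(cv2.findContours(m,0,2)[0],key=cv2.contourArea)
        z={'mat':3,'stand':45}.get(q)
        print(q,n,round(r['p'],2),np.round(r['at']),m.sum())
        if q=='mat':
            P=np.array([onz(K[n],(p[0][1],p[0][0]),3)[:2] for p in c],np.float32); print(cv2.minAreaRect(P))
for n in('scene','side'):
    c=capture(n); at={'scene':(215,260),'side':(260,335)}[n]; h,w=(60,110) if n=='scene' else (90,70)
    f=c['frame'][at[0]-h:at[0]+h,at[1]-w:at[1]+w]; save('crop_'+n+'.png',cv2.resize(f,None,fx=3.3,fy=3.3,interpolation=cv2.INTER_CUBIC))
E
```

```text
cover [565.5  12.4  82.1] [1.7 1.7]
insert [562.6  12.6  77.7] [5.2 5.2]
mat [514.2 259.    2.3] [10.5 10.5]
gauge [ 523.6 -249.6    4.5] [0.5 0.5]
shoulder [ 525.7 -245.1   43.5] [0.7 0.7]
thick [ 499.3 -311.9    3.5] [0.1 0.1]
stand [ 509.5 -281.3    1.5] [0.8 0.8]
mat scene 0.56 [213. 376.] 1666
((520.3356323242188, 265.6091003417969), (204.3934326171875, 139.1431121826172), 5.589778900146484)
mat scene 0.49 [227. 302.] 1238
((509.8823547363281, 41.68638610839844), (162.22821044921875, 110.02838134765625), 84.6252670288086)
mat side 0.94 [194. 301.] 1487
((515.9837646484375, 265.311767578125), (196.98385620117188, 149.00523376464844), 4.084235668182373)
fixture scene 0.58 [236. 301.] 2923
fixture side 0.71 [235. 350.] 345
fixture side 0.61 [246. 336.] 2381
cover scene 0.64 [212. 301.] 293
cover scene 0.62 [170. 353.] 380
cover scene 0.58 [198. 167.] 493
cover side 0.88 [364. 236.] 2221
cover side 0.79 [196. 228.] 506
cover side 0.7 [220. 335.] 786
cover side 0.15 [301. 353.] 197
insert scene 0.81 [226. 302.] 1153
insert side 0.65 [235. 350.] 412
insert side 0.37 [185. 406.] 1306
stand scene 0.9 [247. 178.] 1326
stand side 0.82 [340. 350.] 1376
stand side 0.68 [219. 333.] 778
stand side 0.56 [233. 350.] 424
```

Call:
play_rows([
  [[0.8,0.6,0.4],[0,0,0]],
  [[0.8,0.6,0.4],[0,0,0]],
  [[0.8,0.6,0.4],[0,0,0]],
  [[0.8,0.6,0.4],[0,0,0]],
  [[0.8,0.6,0.4],[0,0,0]],
  [[0.8,0.6,0.4],[0,0,0]],
  [[0.8,0.6,0.4],[0,0,0]],
  [[0.8,0.6,0.4],[0,0,0]],
  [[0.8,0.6,0.4],[0,0,0]],
  [[0.8,0.6,0.4],[0,0,0]],
  [[0.8,0.6,0.4],[0,0,0]],
  [[0,0,0],[0,0,0]],
], hand=1)

```text
time: 3.4
tool_pos: [401.7, -308.2, 335.4]
tcp_rot: [3.14, -0.001, 0.266]
contact_force: [-0.4, 0.0, 0.1]
grip_width: 91.4
finger_force: 0.0
```

```bash
python3 - <<'E'
from h import *
o=get_obs(); c=capture('wrist'); save('w1.png',c['frame']); k=cam(c,o)
print(np.array(c['hand_eye']).round(3),c['fov_y'],o['tool_pos'],o['tcp_rot'])
for q,z in (('gauge_shoulder',45),('gauge',0),('thick_gauge',0),('stand',0)):
    print(q,[(np.round(r['at'],1).tolist(),round(r['p'],2),onz(k,r['at'],z).round(1)) for r in pinpoint(q,'wrist')[:4]])
E
```

```text
[[-0.00000e+00 -9.60000e-01 -2.79000e-01  7.43110e+01]
 [ 1.00000e+00  0.00000e+00 -1.00000e-03  4.35000e-01]
 [ 1.00000e-03 -2.79000e-01  9.60000e-01 -1.81547e+02]
 [ 0.00000e+00  0.00000e+00  0.00000e+00  1.00000e+00]] 67.4271629708472 [ 401.71057149 -308.19541841  335.36587642] [ 3.14010563e+00 -1.04452833e-03  2.65631317e-01]
gauge_shoulder [([7.5, 297.0], 0.68, array([ 593., -219.,   45.])), ([136.4, 302.2], 0.61, array([ 423.8, -269. ,   45. ])), ([68.7, 305.4], 0.57, array([ 519.6, -249.7,   45. ]))]
gauge [([69.9, 305.7], 0.71, array([ 522.4, -246.9,    0. ])), ([136.1, 305.4], 0.66, array([ 421. , -272.2,    0. ])), ([13.9, 295.3], 0.53, array([ 595.4, -211.9,    0. ]))]
thick_gauge [([98.4, 340.9], 0.54, array([ 495.4, -313.5,    0. ]))]
stand [([84.4, 323.5], 0.61, array([ 508.8, -280.2,    0. ]))]
```

View pics/w1.png

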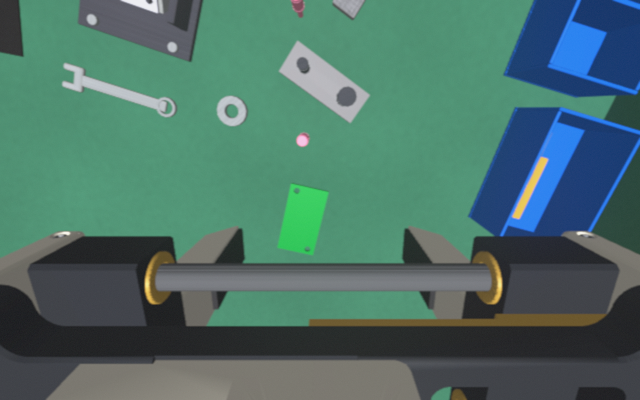

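The stand holds the thin gauge at (66,304) and the thick one at (97,346). Pink gauges stand alone at (140,302) and (5,297), and the green plate is at (218,303). Next I'll look at the fixture from above.

Call:
play_rows([
  [[0.2,0.95,0],[0,0,-0.4]],
  [[0.2,0.95,0],[0,0,-0.4]],
  [[0.2,0.95,0],[0,0,-0.4]],
  [[0.2,0.95,0],[0,0,-0.4]],
  [[0.2,0.95,0],[0,0,-0.4]],
  [[0.2,0.95,0],[0,0,-0.4]],
  [[0.2,0.95,0],[0,0,0]],
  [[0.2,0.95,0],[0,0,0]],
  [[0.2,0.95,0],[0,0,0]],
  [[0.2,0.95,0],[0,0,0]],
  [[0.2,0.95,0],[0,0,0]],
  [[0,0,0],[0,0,0]],
])

```text
time: 5.15
tool_pos: [466.3, 5.1, 334.4]
tcp_rot: [-3.142, 0.001, -0.071]
contact_force: [0.4, -1.1, -0.0]
grip_width: 92.4
finger_force: 0.0
```

```bash
python3 - <<'E'
from h import *
o=get_obs(); c=capture('wrist'); save('w2.png',cv2.resize(c['frame'][:240,120:520],None,fx=2,fy=2)); k=cam(c,o)
np.save('w2.npy',dict(frame=c['frame'],k=k),allow_pickle=True)
print(o['tool_pos'],o['tcp_rot'])
for q,z in (('cover',82),('fixture',0),('insert',82),('mat',0),('bore_1',82)):
    print(q,[(np.round(r['at'],1).tolist(),round(r['p'],2),onz(k,r['at'],z).round(1)) for r in pinpoint(q,'wrist')[:4]])
E
```

```text
[466.28723574   5.13937636 334.35547177] [-3.14154468e+00  5.67791307e-04 -7.07394535e-02]
cover [([244.5, 507.1], 0.83, array([ 311.8, -276.3,   82. ])), ([88.1, 313.6], 0.73, array([566.6,  10.7,  82. ])), ([261.7, 180.9], 0.57, array([318.1, 245.4,  82. ]))]
fixture [([107.9, 474.0], 0.42, array([ 521.9, -249. ,    0. ]))]
insert []
mat [([132.5, 169.4], 0.84, array([518.1, 261.9,   0. ]))]
bore_1 []
```

View pics/w2.png

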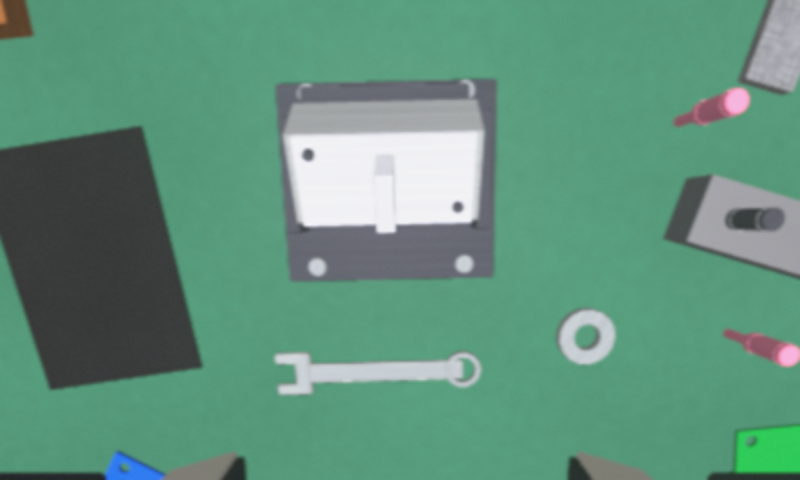

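The wrist crop (2x) shows the cover's corners at about (134,286), (131,483), (227,303) and (222,478), and its pins at (155,308) and (207,458). The fin runs along x at column 385, and the thin gauge's handle is at (219,770). Now I'll fit the insert pose.

```bash
python3 - <<'E'
from h import *
from scipy.optimize import least_squares
d=np.load('w2.npy',allow_pickle=True).item(); k=d['k']
px=lambda r,c:(r/2,c/2+120)
obs=[((32,60,4),px(134,286)),((32,-60,4),px(131,483)),((20,50,7),px(155,308)),((-20,-50,7),px(207,458)),((-20,6,36),px(232,376)),((-20,-6,36),px(232,395)),((-32,60,4),px(226,303)),((-32,-60,4),px(222,478))]
M=np.array([a for a,_ in obs],float); P=np.array([b for _,b in obs])
def pose(p): return Ro.from_euler('z',p[2])*Ro.from_euler('y',-np.pi/6)
def res(p): 
    return (proj(k,pose(p).apply(M)+[p[0],p[1],82])-P)
s=least_squares(lambda p:res(p).ravel(),[560,12,-.07],x_scale=[10,10,.1],loss='soft_l1')
print('insert',s.x,'\n',res(s.x).round(1))
B=np.array([(-75,85,12),(-75,-85,12),(75,85,12),(75,-85,12)],float);Q=np.array([px(280,291),px(276,494),px(84,277),px(79,496)])
r2=lambda p:(proj(k,Ro.from_euler('z',p[2]).apply(B)+[p[0],p[1],0])-Q)
t=least_squares(lambda p:r2(p).ravel(),[560,12,-.07],x_scale=[10,10,.1]); print('fixture',t.x,r2(t.x).round(1).tolist())
C=[onz(k,px(*a),3)[:2] for a in ((389,51),(367,201),(127,142))]
print('mat',C, (C[0]+C[2])/2)
# thin gauge: handle top centre z=95
print('gauge top',onz(k,px(219,770),95))
E
```

```text
insert [ 5.65813769e+02  1.17674275e+01 -5.32449649e-02] 
 [[ 0.5  2.1]
 [ 0.2 -2.8]
 [ 0.  -0.1]
 [ 0.5  0.1]
 [-0.   0.6]
 [-0.2  0.1]
 [-1.   0.5]
 [-0.6 -3.4]]
fixture [ 5.64581742e+02  1.12627249e+01 -4.89917516e-02] [[0.9, -0.5], [0.6, 0.2], [-0.5, -0.9], [-0.7, 1.1]]
mat [array([414.03776956, 326.13736701]), array([424.6204895 , 189.29380833]), array([621.70458672, 203.33213036])] [517.87117814 264.73474869]
gauge top [ 520.30333813 -245.19087492   95.        ]
```

Call:
play_rows([
  [[0.16,0.04,-0.61],[-0.03,-0.47,0.02]],
  [[0.16,0.04,-0.61],[-0.03,-0.47,0.02]],
  [[0.16,0.04,-0.61],[-0.03,-0.47,0.02]],
  [[0.16,0.04,-0.61],[-0.03,-0.47,0.02]],
  [[0.16,0.04,-0.61],[-0.03,-0.47,0.02]],
  [[0.16,0.04,-0.61],[-0.03,-0.47,0.02]],
  [[0.16,0.04,-0.61],[-0.03,-0.47,0.02]],
  [[0.16,0.04,-0.61],[-0.03,-0.47,0.02]],
  [[0,0,0],[0,0,0]],
  [[0,0,0],[0,0,0]],
])

```text
time: 6.7
tool_pos: [505.6, 13.6, 189.4]
tcp_rot: [3.14, -0.527, -0.05]
contact_force: [0.8, 0.3, -0.3]
grip_width: 91.8
finger_force: 0.0
```

```bash
cat >> h.py <<'E'
def to(p,rpy):
    o=get_obs(); d=(np.array(p)-o['tool_pos'])/30
    r=(Ro.from_euler('xyz',rpy)*Ro.from_euler('xyz',o['tcp_rot']).inv()).as_rotvec()/np.radians(8)
    print('t',o['time'],'shift',d.round(2),'turn',r.round(2),'w',round(o['grip_width'],1),'F',o['contact_force'].round(1),'q',o['joint_positions'].round(2))
INS=np.array([565.3,11.6,82]); IR=Ro.from_euler('z',-.053)*Ro.from_euler('y',-np.pi/6)
def ins(p): return IR.apply(p)+INS
IRPY=[np.pi,-np.pi/6,-.053]
E
python3 - <<'E'
from h import *
to(ins([0,0,22]),IRPY)
o=get_obs(); c=capture('wrist'); k=cam(c,o); save('w3.png',c['frame'])
print('fin top proj',proj(k,ins([[20,6,36],[20,-6,36],[-20,6,36],[-20,-6,36],[32,60,4],[32,-60,4],[20,50,7],[-20,-50,7]])).round(1).tolist())
E
```

```text
t 6.7 shift [ 1.62 -0.05 -2.94] turn [ 0.01  0.02 -0.02] w 91.8 F [ 0.8  0.3 -0.3] q [-0.16  0.06  2.08  0.12  0.48  1.37]
fin top proj [[171.8, 314.8], [171.9, 327.9], [213.2, 315.0], [213.2, 327.6], [153.5, 261.9], [153.8, 381.2], [165.9, 271.9], [204.0, 369.4]]
```

View pics/w3.png

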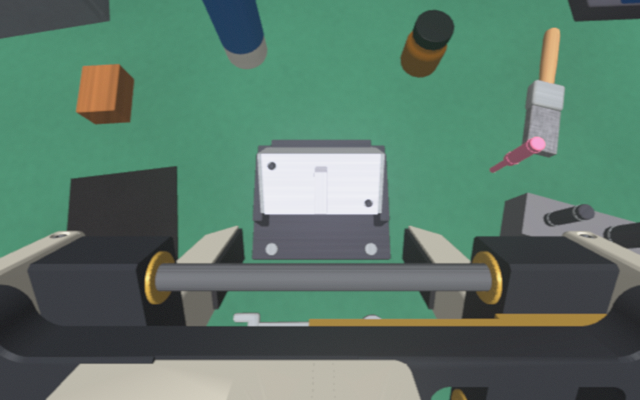

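The projections match the picture: pins at (166,271) and (203,368), fin at columns 315–327. Next I move down along the normal and close.

Call:
play_rows([
  [[0.25,-0.01,-0.45],[0,0,0]],
  [[0.25,-0.01,-0.45],[0,0,0]],
  [[0.25,-0.01,-0.45],[0,0,0]],
  [[0.25,-0.01,-0.45],[0,0,0]],
  [[0.25,-0.01,-0.45],[0,0,0]],
  [[0.2,0,-0.36],[0,0,0]],
  [[0.12,0,-0.22],[0,0,0]],
  [[0.05,0,-0.1],[0,0,0]],
  [[0,0,0],[0,0,0]],
])

```text
time: 7.88
tool_pos: [555.6, 11.9, 109.5]
tcp_rot: [-3.141, -0.513, -0.049]
contact_force: [-0.0, 0.8, 0.7]
grip_width: 91.8
finger_force: 0.0
```

```bash
python3 -c "
from h import *
to(ins([0,0,22]),IRPY)"
```

```text
t 7.875 shift [-0.04  0.01 -0.28] turn [-0.01 -0.08 -0.03] w 91.8 F [-0.   0.8  0.7] q [-0.15  0.29  2.06  0.18  0.28  1.32]
```

Joint 5 reached its lower limit at the 30° tilt. The pads lie flat on the fin at any tilt about the closing axis, so I'll grip with the tool at 20°.

```bash
python3 -c "
from h import *
R=[np.pi,-np.radians(20),-.053]; z=Ro.from_euler('xyz',R).apply([0,0,1]); g=ins([0,0,28])
to(g+5*z,R); print(g+5*z)"
```

```text
t 7.875 shift [-0.09  0.01 -0.27] turn [ 0.05  1.17 -0.03] w 91.8 F [-0.   0.8  0.7] q [-0.15  0.29  2.06  0.18  0.28  1.32]
[553.02735784  12.25105976 101.5502482 ]
```

Call:
play_rows([
  [[0,0,0.1],[0.02,0.4,-0.01]],
  [[0,0,0],[0.02,0.4,-0.01]],
  [[0,0,0],[0.01,0.37,-0.01]],
  [[0,0,0],[0,0,0]],
])

```text
time: 8.38
tool_pos: [556.3, 11.8, 113.0]
tcp_rot: [3.141, -0.351, -0.052]
contact_force: [0.1, 0.4, -0.3]
grip_width: 91.8
finger_force: 0.0
```

```bash
python3 -c "
from h import *
R=[np.pi,-np.radians(20),-.053]; z=Ro.from_euler('xyz',R).apply([0,0,1]); g=ins([0,0,28])
to(g+5*z,R); print(g+5*z)"
```

```text
t 8.375 shift [-0.11  0.01 -0.38] turn [ 0.01  0.01 -0.  ] w 91.8 F [ 0.1  0.4 -0.3] q [-0.13  0.32  1.91  0.05  0.56  1.45]
[553.02735784  12.25105976 101.5502482 ]
```

Call:
play_rows([
  [[-0.04,0,-0.14],[0,0,0]],
  [[-0.04,0,-0.14],[0,0,0]],
  [[-0.03,0.01,-0.1],[0,0,0]],
  [[0,0,0],[0,0,0]],
])

```text
time: 8.88
tool_pos: [551.7, 12.3, 100.4]
tcp_rot: [3.141, -0.348, -0.053]
contact_force: [-0.1, 0.3, -0.4]
grip_width: 91.7
finger_force: 0.0
```

Call:
play_rows([
  [[0,0,0],[0,0,0]],
  [[0,0,0],[0,0,0]],
  [[0,0,0],[0,0,0]],
  [[0,0,0],[0,0,0]],
  [[0,0,0],[0,0,0]],
  [[0,0,0],[0,0,0]],
], hand=-1)

```text
time: 9.62
tool_pos: [552.1, 12.2, 100.8]
tcp_rot: [3.141, -0.349, -0.053]
contact_force: [0.8, -0.1, 1.1]
grip_width: 36.4
finger_force: 0.0
```

Call:
play_rows([
  [[0,0,0],[0,0,0]],
  [[0,0,0],[0,0,0]],
  [[0,0,0],[0,0,0]],
  [[0,0,0],[0,0,0]],
  [[0,0,0],[0,0,0]],
  [[0,0,0],[0,0,0]],
])

```text
time: 10.38
tool_pos: [552.1, 12.2, 100.8]
tcp_rot: [3.141, -0.349, -0.053]
contact_force: [-1.3, -0.3, -0.2]
grip_width: 0.5
finger_force: 0.0
```

The fingers closed on nothing, so I'm looking.

```bash
python3 - <<'E'
from h import *
a=capture('scene'); b=capture('side'); o=get_obs(); w=capture('wrist')
R=lambda f,s:cv2.resize(f,s,interpolation=cv2.INTER_CUBIC)
save('chk.png',np.vstack([np.hstack([R(a['frame'][150:270,240:360],(400,400)),R(b['frame'][160:280,280:400],(400,400))]),R(w['frame'][140:240,160:480],(800,200))]))
for n,c in(('s',a),('d',b)): 
    k=cam(c); print(n,proj(k,[o['tool_pos'],*ins([[20,0,36],[-20,0,36],[20,0,4],[-20,0,4],[32,60,4],[-32,-60,4]])]).round(1).tolist())
E
```

```text
s [[205.2, 297.5], [200.2, 298.6], [199.9, 295.3], [213.1, 300.6], [212.3, 297.2], [209.2, 325.2], [216.0, 273.4]]
d [[211.8, 331.8], [203.6, 336.8], [212.1, 323.0], [212.3, 343.0], [220.5, 329.4], [197.4, 341.7], [237.2, 330.2]]
```

View pics/chk.png

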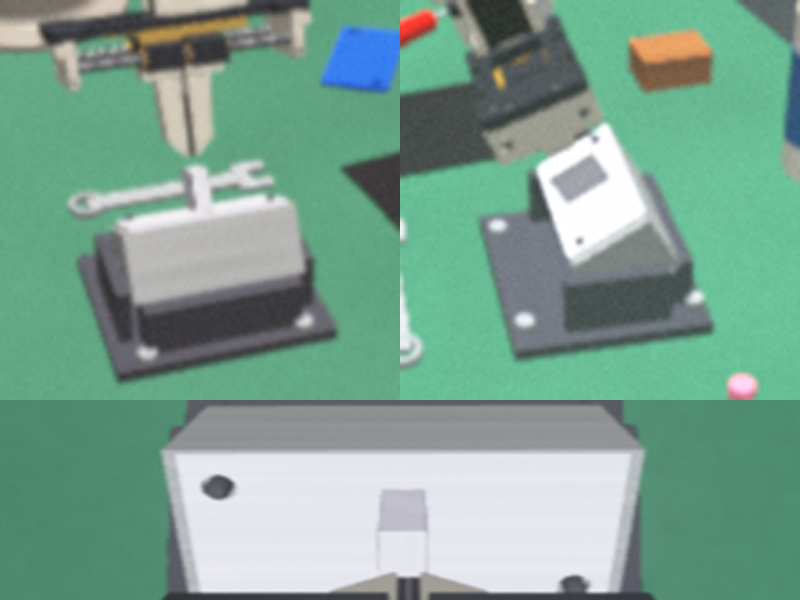

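```bash
python3 - <<'E'
from h import *
a=cam(capture('scene')); b=cam(capture('side')); o=get_obs()
z=Ro.from_euler('xyz',o['tcp_rot']).apply([0,0,1])
print(tri([ray(a,(196.5,297.6)),ray(b,(203.8,322))]), o['tool_pos'], o['tool_pos']+14*z)
for t in (-30,-20,0,14): print(t,proj(a,o['tool_pos']+t*z),proj(b,o['tool_pos']+t*z))
E
```

```text
(array([531.73324491,  21.51376063, 117.33633572]), [np.float64(4.476864635554701), np.float64(4.4768646355547785)]) [552.12390939  12.20067018 100.83427653] [556.90298489  11.94181299  87.67777889]
-30 [193.56572913 296.14172457] [202.68470915 327.67698787]
-20 [197.46545202 296.60631678] [205.76773151 329.07643049]
0 [205.21190661 297.5291881 ] [211.82629184 331.82652652]
14 [210.59280274 298.1702394 ] [215.9841756  333.71386922]
```

Cross-checking the scene, side and wrist views, the real fingertips sit about 25 mm behind the reported TCP along the tool axis, not 14 mm ahead of it. I'll open and go deeper, checking the force.

Call:
play_rows([
  [[0,0,0],[0,0,0]],
  [[0,0,0],[0,0,0]],
  [[0,0,0],[0,0,0]],
  [[0,0,0],[0,0,0]],
  [[0.06,0,-0.12],[0,0,0]],
  [[0.07,0,-0.18],[0,0,0]],
  [[0.07,0,-0.18],[0,0,0]],
  [[0.07,-0.01,-0.18],[0,0,0]],
  [[0.07,-0.01,-0.18],[0,0,0]],
  [[0.07,-0.01,-0.18],[0,0,0]],
  [[0,0,0],[0,0,0]],
], hand=-0.1)

```text
time: 12.0
tool_pos: [564.3, 11.3, 69.6]
tcp_rot: [3.141, -0.348, -0.053]
contact_force: [-0.3, 0.3, -0.2]
grip_width: 41.5
finger_force: 0.0
```

```bash
python3 - <<'E'
from h import *
a=capture('scene'); b=capture('side'); o=get_obs(); w=capture('wrist')
R=lambda f,s:cv2.resize(f,s,interpolation=cv2.INTER_CUBIC)
save('chk2.png',np.vstack([np.hstack([R(a['frame'][170:230,270:330],(400,400)),R(b['frame'][180:240,300:360],(400,400))]),R(w['frame'][140:240,160:480],(800,200))]))
print(o['tool_pos'],o['tcp_rot'],o['joint_positions'].round(2),o['grip_width'])
E
```

```text
[564.43895448  11.28866616  70.22028254] [ 3.14109049 -0.34884239 -0.05266924] [-0.13  0.41  1.93  0.06  0.46  1.44] 40.78357194533099
```

View pics/chk2.png

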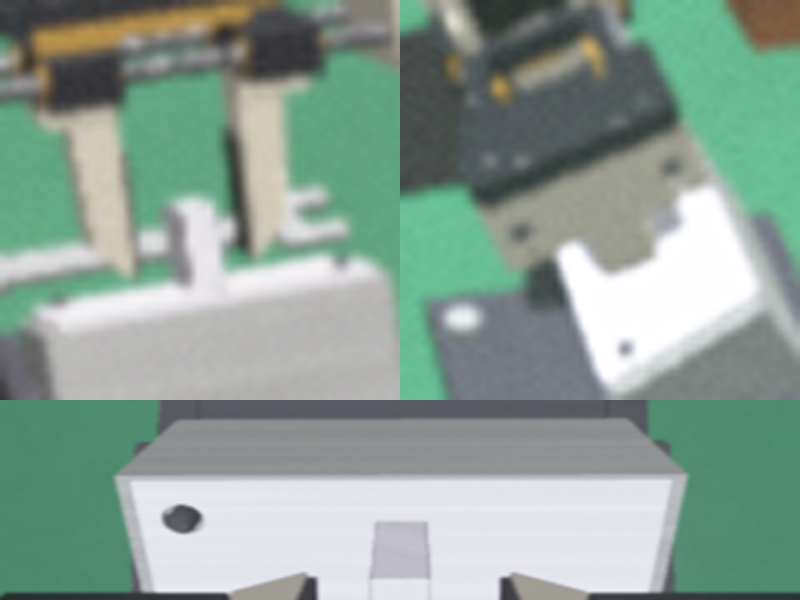

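The fingers now straddle the fin, seen centred in the wrist view (tips at columns 305 and 505, fin at 400). I go slightly deeper and close.

Call:
play_rows([
  [[0.03,0,-0.08],[0,0,0]],
  [[0.02,0,-0.06],[0,0,0]],
  [[0,0,0],[0,0,0]],
])

```text
time: 12.52
tool_pos: [565.8, 11.3, 65.9]
tcp_rot: [3.141, -0.349, -0.053]
contact_force: [0.1, 0.3, 0.9]
grip_width: 41.2
finger_force: 0.0
```

Call:
play_rows([
  [[0,0,0],[0,0,0]],
  [[0,0,0],[0,0,0]],
  [[0,0,0],[0,0,0]],
  [[0,0,0],[0,0,0]],
  [[0,0,0],[0,0,0]],
  [[0,0,0],[0,0,0]],
], hand=-1)

```text
time: 13.28
tool_pos: [565.9, 11.3, 66.0]
tcp_rot: [3.141, -0.349, -0.053]
contact_force: [0.0, 0.9, 0.3]
grip_width: 11.7
finger_force: 30.0
```

Call:
play_rows([
  [[-0.12,0.01,0.21],[0,0,0]],
  [[-0.2,0.01,0.35],[0,0,0]],
  [[-0.3,0.015,0.52],[0,0,0]],
  [[-0.3,0.015,0.52],[0,0,0]],
  [[-0.3,0.015,0.52],[0,0,0]],
  [[-0.3,0.015,0.52],[0,0,0]],
  [[-0.2,0.01,0.35],[0,0,0]],
  [[0,0,0],[0,0,0]],
])

```text
time: 14.28
tool_pos: [514.4, 13.9, 156.8]
tcp_rot: [3.141, -0.351, -0.053]
contact_force: [0.2, 0.3, -1.6]
grip_width: 11.8
finger_force: 30.0
```

```bash
cat >> h.py <<'E'
def T4(R,p):
    T=np.eye(4);T[:3,:3]=R.as_matrix();T[:3,3]=p;return T
G0=T4(Ro.from_euler('xyz',[3.141,-.349,-.053]),[565.9,11.3,66.0])
REL=np.linalg.inv(G0)@T4(IR,INS)   # cover in tool
def tool_for(cov): 
    T=cov@np.linalg.inv(REL); return T[:3,3],Ro.from_matrix(T[:3,:3]).as_euler('xyz')
E
python3 - <<'E'
from h import *
o=get_obs(); print(o['tool_pos'],o['grip_width'],o['finger_force'],(T4(Ro.from_euler('xyz',o['tcp_rot']),o['tool_pos'])@REL)[:3,3])
for h in (80,3): 
    p,r=tool_for(T4(Ro.from_euler('z',.075),[518,265,h])); print(p,r); to(p,r)
E
```

```text
[514.39446251  13.94939062 156.80323393] 11.817140437972528 29.999184608459473 [513.76555212  14.25254908 172.8020641 ]
[510.57370675 264.17343276  65.83606851] [3.141      0.17459878 0.075     ]
t 14.275 shift [-0.13  8.34 -3.03] turn [-0.04  3.77  0.89] w 11.8 F [ 0.2  0.3 -1.6] q [-0.14  0.19  1.95  0.05  0.66  1.45]
[510.57370675 264.17343276 -11.16393149] [3.141      0.17459878 0.075     ]
t 14.275 shift [-0.13  8.34 -5.6 ] turn [-0.04  3.77  0.89] w 11.8 F [ 0.2  0.3 -1.6] q [-0.14  0.19  1.95  0.05  0.66  1.45]
```

Call:
play_rows([
  [[-0.01,0.5,0],[0,0.3,0.07]],
  [[-0.01,0.75,0],[0,0.32,0.08]],
  [[-0.01,0.75,0],[0,0.32,0.08]],
  [[-0.01,0.75,0],[0,0.32,0.08]],
  [[-0.01,0.75,-0.2],[0,0.32,0.08]],
  [[-0.01,0.75,-0.4],[0,0.32,0.08]],
  [[-0.01,0.75,-0.4],[0,0.32,0.08]],
  [[-0.01,0.75,-0.4],[0,0.32,0.07]],
  [[-0.01,0.75,-0.4],[0,0.32,0.07]],
  [[-0.01,0.75,-0.4],[0,0.32,0.07]],
  [[-0.01,0.75,-0.4],[0,0.32,0.07]],
  [[-0.01,0.34,-0.4],[0,0.27,0.07]],
])

```text
time: 15.78
tool_pos: [510.7, 265.4, 64.2]
tcp_rot: [-3.136, 0.179, 0.077]
contact_force: [-0.8, 0.6, -1.9]
grip_width: 12.1
finger_force: 30.0
```

Call:
play_rows([
  [[0,0,0],[0,0,0]],
  [[0,0,0],[0,0,0]],
])

```text
time: 16.02
tool_pos: [510.7, 263.8, 65.6]
tcp_rot: [-3.136, 0.177, 0.075]
contact_force: [0.6, -0.1, -1.2]
grip_width: 11.9
finger_force: 30.0
```

```bash
python3 - <<'E'
from h import *
p,r=tool_for(T4(Ro.from_euler('z',.075),[518,265,3])); to(p,r)
a=capture('scene'); b=capture('side')
R=lambda f,s:cv2.resize(f,s,interpolation=cv2.INTER_CUBIC)
save('chk3.png',np.hstack([R(a['frame'][150:250,320:440],(480,400)),R(b['frame'][140:220,240:304],(320,400))]))
E
```

```text
t 16.025 shift [-0.01  0.01 -2.56] turn [-0.04 -0.02  0.01] w 11.9 F [ 0.6 -0.1 -1.2] q [0.32 0.66 1.4  0.05 1.25 1.79]
```

View pics/chk3.png

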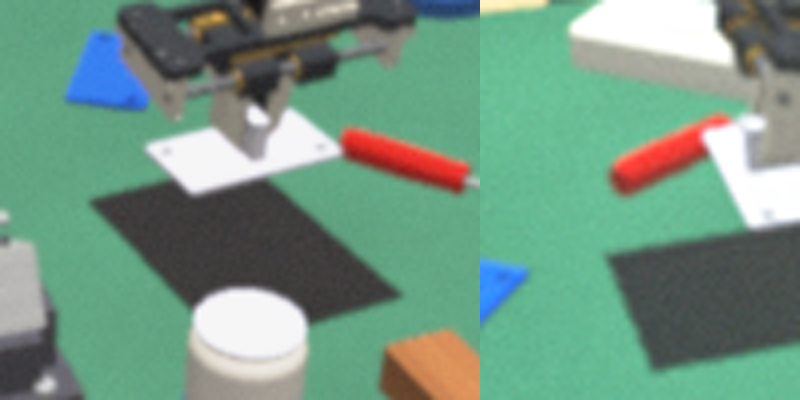

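The cover is held level above the mat, which lies below it at scene crop (190–400, 250). I lower it gently.

Call:
play_rows([
  [[0,0,-0.4],[-0.01,0,0]],
  [[0,0,-0.4],[-0.01,0,0]],
  [[0,0,-0.4],[-0.01,0,0]],
  [[0,0,-0.4],[-0.01,0,0]],
  [[0,0,-0.4],[0,0,0]],
  [[0,0,-0.25],[0,0,0]],
  [[0,0,-0.15],[0,0,0]],
  [[0,0,-0.05],[0,0,0]],
  [[0,0,0],[0,0,0]],
])

```text
time: 17.25
tool_pos: [510.9, 264.3, -7.6]
tcp_rot: [-3.141, 0.177, 0.074]
contact_force: [-0.4, -0.7, -0.9]
grip_width: 12.0
finger_force: 30.0
```

Call:
play_rows([
  [[0,0,-0.06],[0,0,0]],
  [[0,0,-0.05],[0,0,0]],
  [[0,0,0],[0,0,0]],
])

```text
time: 17.62
tool_pos: [510.9, 264.3, -10.6]
tcp_rot: [-3.141, 0.177, 0.074]
contact_force: [-1.4, -0.4, 3.3]
grip_width: 11.8
finger_force: 30.0
```

It has made contact with the mat, so I release and retreat.

Call:
play_rows([
  [[0,0,-0.01],[0,0,0]],
  [[0,0,0],[0,0,0]],
  [[0,0,0],[0,0,0]],
  [[0,0,0],[0,0,0]],
  [[0,0,0],[0,0,0]],
  [[-0.04,0,0.2],[0,0,0]],
  [[-0.07,0,0.4],[0,0,0]],
  [[-0.1,0,0.6],[0,0,0]],
  [[-0.1,0,0.8],[0,0,0]],
  [[0,0,1],[0,0,0]],
  [[0,0,1],[0,0,0]],
  [[0,0,1],[0,0,0]],
], hand=-0.2)

```text
time: 19.12
tool_pos: [501.3, 264.3, 141.1]
tcp_rot: [-3.141, 0.176, 0.075]
contact_force: [0.3, -0.7, 0.3]
grip_width: 36.5
finger_force: 0.0
```

```bash
python3 - <<'E'
from h import *
K={n:cam(capture(n)) for n in('scene','side')}
for n in K: print(n,[(np.round(r['at'],1).tolist(),round(r['p'],2),onz(K[n],r['at'],3).round(0)) for r in pinpoint('cover',n)[:4]])
o=get_obs();c=capture('wrist');k=cam(c,o); print([(np.round(r['at'],1).tolist(),round(r['p'],2),onz(k,r['at'],3).round(0)) for r in pinpoint('cover','wrist')[:3]])
print(proj(k,ins([[0,24,0],[0,0,0],[0,-24,0]])).round(0).tolist(),o['tool_pos'],o['grip_width'])
m=[r for r in trace('mat','wrist')][:1]; print([(r['p'],r['at']) for r in m])
E
```

```text
scene [([209.8, 377.8], 0.71, array([514., 265.,   3.])), ([197.2, 168.5], 0.64, array([ 229., -298.,    3.])), ([166.0, 350.6], 0.57, array([239., 304.,   3.]))]
side [([195.6, 227.9], 0.9, array([298., 326.,   3.])), ([359.3, 236.9], 0.65, array([ 290., -280.,    3.])), ([247.0, 336.2], 0.64, array([559.,  -7.,   3.])), ([168.6, 290.7], 0.63, array([520., 454.,   3.]))]
[([320.5, 306.3], 0.94, array([257., 270.,   3.])), ([139.1, 324.3], 0.84, array([521., 264.,   3.]))]
[[131.0, 633.0], [135.0, 663.0], [139.0, 692.0]] [501.45536977 264.27274745 139.6247296 ] 36.874626012321116
[(0.61, [95.6, 321.8])]
```

```bash
python3 - <<'E'
from h import *
he=np.array(capture('wrist')['hand_eye']); f=200/np.tan(np.radians(67.427/2))
for p,pi in (((514,14,157),-.351),((500,14,140),-.351),((490,14,130),-.3),((470,14,160),-.2),((480,14,160),-.2)):
    M=T4(Ro.from_euler('xyz',[np.pi,pi,-.053]),p)@he; k=(f,320,200,M[:3,:3],M[:3,3])
    print(p,pi,proj(k,ins([[0,24,0],[0,-24,0],[32,0,0],[-32,0,0]])).round(0).tolist(), np.linalg.norm(M[:3,3]-INS).round())
to([480,14,160],[np.pi,-.2,-.053])
E
```

```text
(514, 14, 157) -0.351 [[172.0, 293.0], [172.0, 346.0], [138.0, 319.0], [204.0, 319.0]] 275.0
(500, 14, 140) -0.351 [[153.0, 291.0], [153.0, 346.0], [115.0, 318.0], [187.0, 319.0]] 260.0
(490, 14, 130) -0.3 [[134.0, 288.0], [134.0, 347.0], [93.0, 318.0], [171.0, 318.0]] 250.0
(470, 14, 160) -0.2 [[109.0, 290.0], [109.0, 344.0], [70.0, 316.0], [143.0, 317.0]] 277.0
(480, 14, 160) -0.2 [[120.0, 290.0], [120.0, 344.0], [83.0, 317.0], [153.0, 318.0]] 275.0
t 19.525 shift [-0.69 -8.33  0.75] turn [ 0.03 -2.72 -0.9 ] w 36.9 F [-0.2  0.1 -0.3] q [0.32 0.58 1.34 0.04 1.4  1.81]
```

Call:
play_rows([
  [[-0.04,-0.83,0.1],[0,-0.35,-0.09]],
  [[-0.04,-0.83,0.1],[0,-0.35,-0.09]],
  [[-0.04,-0.83,0.1],[0,-0.35,-0.09]],
  [[-0.04,-0.83,0.1],[0,-0.35,-0.09]],
  [[-0.04,-0.83,0],[0,-0.35,-0.09]],
  [[-0.04,-0.83,0],[0,-0.35,-0.09]],
  [[-0.04,-0.83,0],[0,-0.35,-0.09]],
  [[-0.04,-0.83,0],[0,-0.35,-0.09]],
  [[-0.03,-0.83,0],[0,-0.35,-0.09]],
  [[-0.03,-0.83,0],[0,-0.3,-0.09]],
  [[0,0,0],[0,0,0]],
  [[0,0,0],[0,0,0]],
])

```text
time: 21.02
tool_pos: [490.1, 15.5, 150.4]
tcp_rot: [3.137, -0.303, -0.054]
contact_force: [-0.3, 0.4, 0.9]
grip_width: 36.6
finger_force: 0.0
```

```bash
python3 - <<'E'
from h import *
o=get_obs(); c=capture('wrist'); k=cam(c,o); np.save('w4.npy',dict(frame=c['frame'],k=k),allow_pickle=True)
print(o['tool_pos'],o['tcp_rot'])
e=proj(k,ins([[0,24,0],[0,0,0],[0,-24,0],[20,50,8],[-20,-50,8]])); print(e.round(1).tolist())
print([(np.round(r['at'],1).tolist(),round(r['p'],2)) for r in pinpoint('bore_1','wrist')[:4]],[(np.round(r['at'],1).tolist(),round(r['p'],2)) for r in pinpoint('insert','wrist')[:2]])
r0,c0=int(e[1][0])-50,int(e[1][1])-80
g=cv2.cvtColor(c['frame'],cv2.COLOR_RGB2GRAY)
save('w4.png',cv2.resize(c['frame'][r0:r0+100,c0:c0+160],None,fx=5,fy=5,interpolation=cv2.INTER_CUBIC)); print('crop',r0,c0)
for q in e[:3]:
    y,x=np.round(q).astype(int); w=g[y-8:y+9,x-8:x+9].astype(float); m=np.clip(np.percentile(w,60)*.75-w,0,None)
    yy,xx=np.mgrid[y-8:y+9,x-8:x+9]; print('dark',(m*yy).sum()/m.sum(),(m*xx).sum()/m.sum(),w.min(),np.median(w))
E
```

```text
[490.06120609  15.51056905 150.43463656] [ 3.13675296 -0.30285601 -0.0536732 ]
[[134.3, 294.8], [134.3, 321.9], [134.3, 349.1], [113.9, 261.6], [158.7, 377.9]]
[([133.9, 293.9], 0.94), ([132.0, 321.6], 0.81), ([134.3, 350.6], 0.67)] [([135.0, 320.8], 0.66)]
crop 84 241
dark 131.77733154841587 293.1945560017849 101.0 194.0
dark 131.36313686313687 320.59865134865134 101.0 193.0
dark 132.13898305084746 350.61581920903956 126.0 195.0
```

View pics/w4.png

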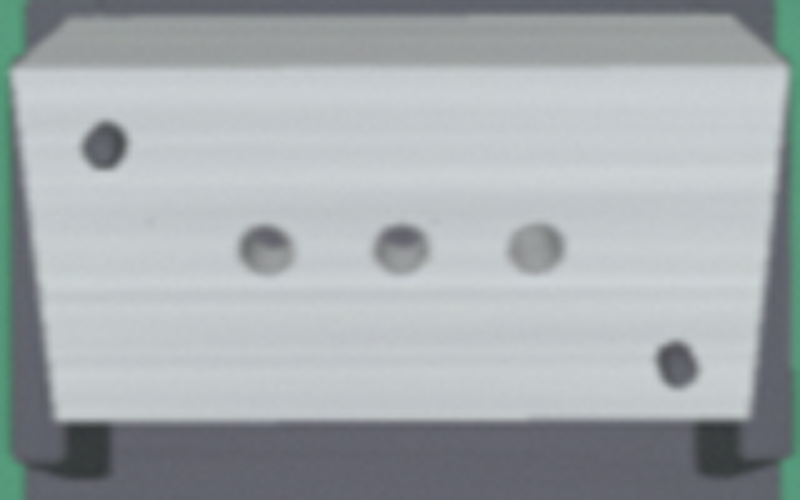

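The crop shows all three bores at row ~250, columns 266, 402 and 536. Bores 1 and 2 show a dark crescent, which is likely the stub top in view. Bore 3 looks clean, so I'll try bore 3 first. Next I go to a view over the thin gauge.

Call:
play_rows([
  [[0.07,-0.8,0],[0.01,0.31,0]],
  [[0.07,-0.8,0],[0.01,0.31,0]],
  [[0.07,-0.8,0],[0.01,0.31,0]],
  [[0.07,-0.8,0],[0.01,0.31,0]],
  [[0.07,-0.8,0],[0.01,0.31,0]],
  [[0.07,-0.8,0],[0.01,0.31,0]],
  [[0.07,-0.8,0],[0.01,0.31,0]],
  [[0.07,-0.8,0],[0.01,0.31,0]],
  [[0.07,-0.8,-0.1],[0.01,0.31,0]],
  [[0.07,-0.8,-0.1],[0.01,0.31,0]],
  [[0.07,-0.75,-0.1],[0,0.31,0]],
  [[0,0,0],[0,0,0]],
])

```text
time: 22.68
tool_pos: [513.7, -247.8, 140.4]
tcp_rot: [3.126, 0.174, -0.053]
contact_force: [-0.4, 0.6, 1.3]
grip_width: 36.7
finger_force: 0.0
```

```bash
python3 - <<'E'
from h import *
from scipy.optimize import least_squares
d=np.load('w4.npy',allow_pickle=True).item()
M=np.array([[0,24,0],[0,0,0],[0,-24,0.]]);P=np.array([[133.6,293.8],[133.7,321.0],[133.6,347.8]])
s=least_squares(lambda p:(proj(d['k'],(Ro.from_euler('z',-.053)*Ro.from_euler('y',-np.pi/6)).apply(M)+[p[0],p[1],82])-P).ravel(),[565,11.6]); print('INS',s.x,s.fun.round(1))
o=get_obs(); c=capture('wrist'); k=cam(c,o); np.save('w5.npy',dict(frame=c['frame'],k=k,o=o),allow_pickle=True)
print(o['tool_pos'],o['tcp_rot'])
t=proj(k,[[522,-247,95],[522,-247,45]]); print(t)
for q in('gauge','gauge_shoulder'): print([(np.round(r['at'],1).tolist(),round(r['p'],2)) for r in pinpoint(q,'wrist')[:4]])
r0,c0=int(t[0][0])-70,int(t[0][1])-70; print('crop',r0,c0)
save('w5.png',cv2.resize(c['frame'][r0:r0+120,c0:c0+140],None,fx=5,fy=5,interpolation=cv2.INTER_CUBIC))
E
```

```text
INS [565.93707908  12.51894931] [ 0.1 -0.1 -0.1 -0.1 -0.   0.2]
[ 513.67527044 -247.78018348  140.37234381] [ 3.12562279  0.17357194 -0.05326807]
[[186.20354669 320.02502324]
 [163.70480801 319.71550241]]
[([150.4, 317.9], 0.86), ([72.8, 283.9], 0.71), ([228.9, 341.4], 0.61), ([244.1, 98.1], 0.59)]
[([78.9, 282.1], 0.78), ([246.8, 348.3], 0.59)]
crop 116 250
```

View pics/w5.png

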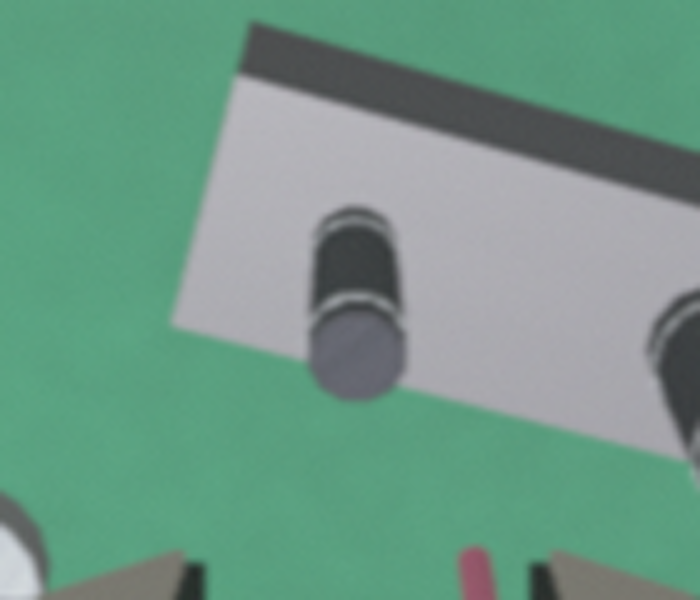

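In the crop the thin gauge's handle top is at (353,357), with the thick gauge well to the right at (350,690). The handle is dark, not pink, and stands in the stand, so it is the right one. I compute the grasp.

```bash
sed -i 's/^INS=.*/INS=np.array([565.9,12.5,82])/;s/^IR=/IR=/' h.py; sed -i 's/^G0=/INS=INS; G0=/;' h.py; python3 - <<'E'
from h import *
d=np.load('w5.npy',allow_pickle=True).item(); f,cx,cy=d['k'][:3]; print(f,cx,cy)
k=d['k']; g=onz(k,(186.2,321.0),95); print('gauge',g, onz(k,(163.5,320.6),45))
R=[np.pi,.175,-.053]; Rm=Ro.from_euler('xyz',R); z=Rm.apply([0,0,1]); y=Rm.apply([0,1,0])
off=.435+(322.8-cx)/f*167; print('jaw y off',off)
A=np.array([g[0],g[1],72.7])+44*z-off*y; print(A); to(A,R)
E
```

```text
Traceback (most recent call last):
  File "h.py", line 33, in <module>
    REL=np.linalg.inv(G0)@T4(IR,INS)   # cover in tool
                             ^^
NameError: name 'IR' is not defined
```

```bash
sed -i "s/^INS=np.array.*/INS=np.array([565.9,12.5,82]); IR=Ro.from_euler('z',-.053)*Ro.from_euler('y',-np.pi\/6)/" h.py; python3 - <<'E'
from h import *
d=np.load('w5.npy',allow_pickle=True).item(); f,cx,cy=d['k'][:3]; print(f,cx,cy)
k=d['k']; g=onz(k,(186.2,321.0),95); print('gauge',g, onz(k,(163.5,320.6),45))
R=[np.pi,.175,-.053]; Rm=Ro.from_euler('xyz',R); z=Rm.apply([0,0,1]); y=Rm.apply([0,1,0])
off=.435+(322.8-cx)/f*167; print('jaw y off',off)
A=np.array([g[0],g[1],72.7])+44*z-off*y; print(A); to(A,R)
E
```

```text
299.73340669017125 322.97865807480264 194.48355613502477
gauge [ 521.95972095 -247.7539567    95.        ] [ 522.15454543 -247.82697315   45.        ]
jaw y off 0.3354585480760926
[ 514.3274909  -247.01313908   29.37203229]
t 22.825 shift [ 0.04 -0.03 -3.74] turn [ 0.11  0.01 -0.03] w 36.4 F [-0.1 -0.5  0.1] q [-0.53  0.57  1.34 -0.09  1.38  1.12]
```

Call:
play_rows([
  [[0.01,0,-0.3],[0.04,0,0]],
  [[0.01,-0.01,-0.5],[0.04,0,-0.01]],
  [[0.01,-0.01,-0.6],[0.03,0,-0.01]],
  [[0.01,-0.01,-0.6],[0,0,-0.01]],
  [[0,0,-0.6],[0,0,0]],
  [[0,0,-0.5],[0,0,0]],
  [[0,0,-0.3],[0,0,0]],
  [[0,0,-0.2],[0,0,0]],
  [[0,0,-0.1],[0,0,0]],
  [[0,0,0],[0,0,0]],
  [[0,0,0],[0,0,0]],
])

```text
time: 24.2
tool_pos: [514.6, -248.4, 31.1]
tcp_rot: [3.14, 0.172, -0.054]
contact_force: [0.3, 0.1, 0.1]
grip_width: 36.7
finger_force: 0.0
```

```bash
python3 - <<'E'
from h import *
for i in range(3): to([514.3,-247.1,29.4],[np.pi,.175,-.053]); capture('side')
E
```

```text
t 24.2 shift [-0.01  0.04 -0.06] turn [0.01 0.02 0.01] w 36.7 F [0.3 0.1 0.1] q [-0.54  0.7   1.44 -0.09  1.16  1.13]
t 24.25 shift [-0.01  0.04 -0.06] turn [0.01 0.02 0.01] w 37.1 F [-0.5 -0.6  0.3] q [-0.54  0.7   1.44 -0.09  1.16  1.13]
t 24.3 shift [-0.01  0.04 -0.05] turn [0.01 0.02 0.01] w 36.6 F [-0.4  0.  -0.2] q [-0.54  0.7   1.44 -0.09  1.16  1.13]
```

Call:
play_rows([
  [[-0.01,0.04,-0.05],[0,0.02,0]],
  [[0,0,0],[0,0,0]],
  [[0,0,0],[0,0,0]],
  [[0,0,0],[0,0,0]],
  [[0,0,0],[0,0,0]],
  [[0,0,0],[0,0,0]],
  [[0,0,0],[0,0,0]],
], hand=-1)

```text
time: 25.22
tool_pos: [514.0, -247.0, 29.1]
tcp_rot: [3.141, 0.176, -0.055]
contact_force: [1.0, -0.6, -0.6]
grip_width: 14.9
finger_force: 30.0
```

```bash
python3 - <<'E'
from h import *
for i in range(3): to([514.3,-247.1,29.4],[np.pi,.175,-.053]); capture('side')
o=get_obs(); print(o['tool_pos'],o['tcp_rot'],o['finger_force'],o['moment'])
E
```

```text
t 25.225 shift [ 0.01 -0.    0.01] turn [ 0.01 -0.01  0.01] w 14.9 F [ 1.  -0.6 -0.6] q [-0.53  0.7   1.44 -0.09  1.16  1.13]
t 25.275 shift [ 0.01 -0.    0.01] turn [ 0.01 -0.01  0.01] w 14.7 F [-0.2  0.6 -1.6] q [-0.53  0.7   1.44 -0.09  1.16  1.13]
t 25.325 shift [ 0.01 -0.    0.01] turn [ 0.01 -0.01  0.01] w 14.8 F [-0.8  1.2 -1.4] q [-0.53  0.7   1.44 -0.09  1.16  1.13]
[ 514.0089488  -247.00486476   29.11370283] [ 3.14063469  0.17600096 -0.05448508] 29.999471604824066 [ 0.01011319 -0.07931156  0.00184822]
```

Call:
play_rows([
  [[0,0,0.1],[0,0,0]],
  [[0,0,0.3],[0,0,0]],
  [[0,0,0.5],[0,0,0]],
  [[0,0,0.7],[0,0,0]],
  [[0,0,0.8],[0,0,0]],
  [[0,0,0.8],[0,0,0]],
  [[0,0,0.8],[0,0,0]],
  [[0,0,0.8],[0,0,0]],
  [[0,0,0],[0,0,0]],
])

```text
time: 26.5
tool_pos: [515.1, -247.6, 175.9]
tcp_rot: [3.138, 0.171, -0.055]
contact_force: [0.4, -0.7, -0.8]
grip_width: 14.9
finger_force: 30.0
```

```bash
cat >> h.py <<'E'
GG=np.linalg.inv(T4(Ro.from_euler('xyz',[3.1407,.176,-.0545]),[514.0,-247.0,29.1]))@T4(Ro.from_euler('z',-.053),[522.05,-247.8,45])
def gauge_tool(p,ir=None):   # shoulder at insert-frame p, axis along insert z
    T=T4(ir or IR,ins(p))@np.linalg.inv(GG); return T[:3,3],Ro.from_matrix(T[:3,:3]).as_euler('xyz')
def gauge_now():
    o=get_obs(); T=T4(Ro.from_euler('xyz',o['tcp_rot']),o['tool_pos'])@GG
    a=IR.inv().apply(T[:3,2]); s=IR.inv().apply(T[:3,3]-INS)
    print('t',o['time'],'shoulder in insert',s.round(1),'tip',(s-40*a).round(1),'axis',a.round(3),'w',round(o['grip_width'],1),'F ins',IR.inv().apply(o['contact_force']).round(1))
E
python3 - <<'E'
from h import *
gauge_now()
for p in ([0,-24,80],[0,-24,44],[0,-24,0]): q,r=gauge_tool(p); print(q.round(1),r.round(3)); to(q,r)
for n in('scene','side'):
    c=capture(n);k=cam(c); o=get_obs(); T=T4(Ro.from_euler('xyz',o['tcp_rot']),o['tool_pos'])@GG
    print(n,'pred tip/shoulder',proj(k,[T[:3,3]-40*T[:3,2],T[:3,3]]).round(0).tolist(),[(np.round(r['at']).tolist(),round(r['p'],2)) for r in pinpoint('gauge',n)[:4]])
E
```

```text
t 26.5 shoulder in insert [  29.8 -262.7  109.6] tip [  10.  -262.9   74.8] axis [0.496 0.003 0.868] w 14.9 F ins [-0.  -0.7 -0.9]
[525.7  -9.  133.5] [ 3.141 -0.348 -0.055]
t 26.5 shift [ 0.35  7.95 -1.41] turn [-0.18 -3.71  0.  ] w 14.9 F [ 0.4 -0.7 -0.8] q [-0.53  0.55  1.28 -0.08  1.47  1.11]
[543.6 -10.  102.3] [ 3.141 -0.348 -0.055]
t 26.5 shift [ 0.95  7.92 -2.45] turn [-0.18 -3.71  0.  ] w 14.9 F [ 0.4 -0.7 -0.8] q [-0.53  0.55  1.28 -0.08  1.47  1.11]
[565.6 -11.1  64.2] [ 3.141 -0.348 -0.055]
t 26.5 shift [ 1.68  7.88 -3.72] turn [-0.18 -3.71  0.  ] w 14.9 F [ 0.4 -0.7 -0.8] q [-0.53  0.55  1.28 -0.08  1.47  1.11]
scene pred tip/shoulder [[202.0, 186.0], [188.0, 183.0]] [([203.0, 182.0], 0.78), ([232.0, 186.0], 0.62), ([269.0, 211.0], 0.58)]
side pred tip/shoulder [[268.0, 352.0], [252.0, 353.0]] [([345.0, 305.0], 0.78), ([307.0, 380.0], 0.74), ([269.0, 435.0], 0.71), ([268.0, 352.0], 0.43)]
```

Call:
play_rows([
  [[0.03,0.6,0.1],[-0.01,-0.35,0]],
  [[0.03,0.8,0],[-0.02,-0.35,0]],
  [[0.03,0.8,0],[-0.02,-0.35,0]],
  [[0.03,0.8,0],[-0.02,-0.35,0]],
  [[0.03,0.8,0],[-0.02,-0.35,0]],
  [[0.03,0.8,0],[-0.02,-0.35,0]],
  [[0.03,0.8,0],[-0.02,-0.35,0]],
  [[0.03,0.8,-0.2],[-0.02,-0.35,0]],
  [[0.03,0.8,-0.3],[-0.02,-0.35,0]],
  [[0.04,0.8,-0.4],[-0.01,-0.35,0]],
  [[0.04,0.1,-0.4],[0,-0.2,0]],
  [[0,0,-0.2],[0,0,0]],
])

```text
time: 28.2
tool_pos: [523.1, -9.4, 129.6]
tcp_rot: [-3.139, -0.338, -0.054]
contact_force: [1.1, 0.1, 0.4]
grip_width: 14.6
finger_force: 30.0
```

Call:
play_rows([
  [[0,0,0],[0,0,0]],
  [[0,0,0],[0,0,0]],
])

```text
time: 28.45
tool_pos: [525.0, -10.4, 131.5]
tcp_rot: [-3.14, -0.342, -0.056]
contact_force: [-0.2, 0.1, 0.2]
grip_width: 14.9
finger_force: 30.0
```

```bash
python3 - <<'E'
from h import *
gauge_now()
for p in ([0,-24,44],[0,-24,30]): q,r=gauge_tool(p); to(q,r)
# vision check of tip vs bore
for n in('scene','side'):
    c=capture(n);k=cam(c); o=get_obs(); T=T4(Ro.from_euler('xyz',o['tcp_rot']),o['tool_pos'])@GG
    print(n,'pred tip/shoulder',proj(k,[T[:3,3]-40*T[:3,2],T[:3,3]]).round(1).tolist(),[(np.round(r['at'],1).tolist(),round(r['p'],2)) for r in pinpoint('gauge',n)[:4]])
    print('bores pred',proj(k,ins([[0,24,0],[0,0,0],[0,-24,0]])).round(1).tolist(),[(np.round(r['at'],1).tolist(),round(r['p'],2)) for r in pinpoint('bore_1',n)[:4]])
E
```

```text
t 28.45 shoulder in insert [ -1.4 -25.5  78.5] tip [ -1.6 -25.4  38.5] axis [ 0.006 -0.002  1.   ] w 14.9 F ins [-0.   0.1  0.3]
t 28.45 shift [ 0.62  0.02 -0.97] turn [-0.02 -0.04  0.  ] w 14.9 F [-0.2  0.1  0.2] q [-0.2   0.25  1.95  0.09  0.61  1.36]
t 28.45 shift [ 0.85  0.   -1.38] turn [-0.02 -0.04  0.  ] w 14.9 F [-0.2  0.1  0.2] q [-0.2   0.25  1.95  0.09  0.61  1.36]
scene pred tip/shoulder [[200.7, 287.2], [184.8, 284.6]] [([269.0, 208.2], 0.7), ([229.2, 179.4], 0.69), ([202.6, 286.0], 0.56)]
bores pred [[212.7, 308.8], [214.3, 299.6], [216.0, 290.2]] [([211.9, 311.7], 0.96), ([212.3, 298.5], 0.9), ([215.7, 290.0], 0.73), ([209.2, 379.6], 0.24)]
side pred tip/shoulder [[212.9, 331.0], [201.7, 322.7]] [([306.3, 379.1], 0.62), ([343.6, 305.0], 0.55), ([336.0, 346.3], 0.55), ([211.4, 331.1], 0.38)]
bores pred [[212.0, 335.1], [217.2, 337.1], [222.6, 339.2]] [([220.2, 339.3], 0.82), ([213.0, 335.7], 0.79), ([218.2, 335.4], 0.65)]
```

Call:
play_rows([
  [[0.2,0.01,-0.3],[-0.01,-0.02,0]],
  [[0.2,0.01,-0.3],[-0.01,-0.02,0]],
  [[0.15,0,-0.25],[0,0,0]],
  [[0.07,0,-0.12],[0,0,0]],
  [[0,0,0],[0,0,0]],
  [[0,0,0],[0,0,0]],
])

```text
time: 29.5
tool_pos: [543.1, -9.4, 102.2]
tcp_rot: [3.141, -0.347, -0.054]
contact_force: [-0.6, 0.3, -0.7]
grip_width: 14.9
finger_force: 30.0
```

```bash
python3 - <<'E'
from h import *
gauge_now(); q,r=gauge_tool([0,-24,43]); to(q,r); q,r=gauge_tool([0,-24,30]); to(q,r)
E
```

```text
t 29.5 shoulder in insert [ -0.5 -23.4  44.1] tip [ -0.5 -23.4   4.1] axis [0. 0. 1.] w 14.9 F ins [-0.9  0.3 -0.4]
t 29.5 shift [ 0.03 -0.02 -0.02] turn [ 0. -0. -0.] w 14.9 F [-0.6  0.3 -0.7] q [-0.19  0.32  1.95  0.09  0.53  1.37]
t 29.5 shift [ 0.25 -0.03 -0.4 ] turn [ 0. -0. -0.] w 14.9 F [-0.6  0.3 -0.7] q [-0.19  0.32  1.95  0.09  0.53  1.37]
```

Call:
play_rows([
  [[0.03,-0.02,-0.02],[0,0,0]],
  [[0.033,-0.002,-0.058],[0,0,0]],
  [[0.033,-0.002,-0.058],[0,0,0]],
  [[0.033,-0.002,-0.058],[0,0,0]],
  [[0,0,0],[0,0,0]],
])

```text
time: 30.12
tool_pos: [547.2, -10.2, 96.1]
tcp_rot: [3.141, -0.347, -0.054]
contact_force: [0.7, -0.2, -1.1]
grip_width: 14.5
finger_force: 30.0
```

```bash
python3 - <<'E'
from h import *
gauge_now(); q,r=gauge_tool([0,-24,30]); to(q,r)
E
```

```text
t 30.125 shoulder in insert [ -0.  -24.   36.9] tip [ -0.  -24.   -3.1] axis [0. 0. 1.] w 14.5 F ins [ 0.  -0.1 -1.3]
t 30.125 shift [ 0.12 -0.   -0.2 ] turn [ 0. -0. -0.] w 14.5 F [ 0.7 -0.2 -1.1] q [-0.19  0.34  1.95  0.09  0.52  1.37]
```

Call:
play_rows([
  [[0.033,-0.002,-0.058],[0,0,0]],
  [[0.033,-0.002,-0.058],[0,0,0]],
  [[0.033,-0.002,-0.058],[0,0,0]],
  [[0.033,-0.002,-0.058],[0,0,0]],
  [[0.033,-0.002,-0.058],[0,0,0]],
  [[0,0,0],[0,0,0]],
])

```text
time: 30.88
tool_pos: [552.2, -10.5, 87.4]
tcp_rot: [3.141, -0.347, -0.054]
contact_force: [2.5, 0.1, -0.9]
grip_width: 14.9
finger_force: 30.0
```

```bash
python3 -c "
from h import *
gauge_now()"
```

```text
t 30.875 shoulder in insert [ -0.  -24.1  26.9] tip [ -0.  -24.1 -13.1] axis [0. 0. 1.] w 14.9 F ins [ 1.7  0.3 -2. ]
```

It is in the bore. I push on past the stub depth.

Call:
play_rows([
  [[0.034,-0.002,-0.057],[0,0,0]],
  [[0.034,-0.002,-0.057],[0,0,0]],
  [[0.034,-0.002,-0.057],[0,0,0]],
  [[0.034,-0.002,-0.057],[0,0,0]],
  [[0,0,0],[0,0,0]],
])

```text
time: 31.5
tool_pos: [556.2, -10.7, 80.5]
tcp_rot: [3.141, -0.347, -0.054]
contact_force: [2.0, 0.4, -0.2]
grip_width: 14.9
finger_force: 30.0
```

```bash
python3 -c "
from h import *
gauge_now()"
```

```text
t 31.5 shoulder in insert [ -0.  -24.1  18.9] tip [ -0.  -24.1 -21.1] axis [0.001 0.    1.   ] w 14.9 F ins [ 1.6  0.5 -1.2]
```

Call:
play_rows([
  [[0.034,-0.002,-0.057],[0,0,0]],
  [[0.034,-0.002,-0.057],[0,0,0]],
  [[0.034,-0.002,-0.057],[0,0,0]],
  [[0.034,-0.002,-0.057],[0,0,0]],
  [[0.034,-0.002,-0.057],[0,0,0]],
  [[0.034,-0.002,-0.057],[0,0,0]],
  [[0.034,-0.002,-0.057],[0,0,0]],
  [[0.034,-0.002,-0.057],[0,0,0]],
  [[0,0,0],[0,0,0]],
])

```text
time: 32.62
tool_pos: [564.2, -11.2, 66.8]
tcp_rot: [3.141, -0.347, -0.054]
contact_force: [1.4, 0.6, 0.0]
grip_width: 14.5
finger_force: 30.0
```

```bash
python3 -c "
from h import *
gauge_now()"
```

```text
t 32.625 shoulder in insert [  0.1 -24.1   2.9] tip [  0.  -24.1 -37.1] axis [0.001 0.    1.   ] w 14.5 F ins [ 1.2  0.7 -0.7]
```

Call:
play_rows([
  [[0.026,-0.002,-0.043],[0,0,0]],
  [[0.017,-0.001,-0.029],[0,0,0]],
  [[0.017,-0.001,-0.029],[0,0,0]],
  [[0,0,0],[0,0,0]],
])

```text
time: 33.12
tool_pos: [565.9, -11.3, 64.0]
tcp_rot: [3.141, -0.347, -0.054]
contact_force: [0.0, 0.7, 1.3]
grip_width: 14.5
finger_force: 30.0
```

```bash
python3 -c "
from h import *
gauge_now()"
```

```text
t 33.125 shoulder in insert [  0.1 -24.1  -0.3] tip [  0.1 -24.1 -40.3] axis [0.001 0.    1.   ] w 14.5 F ins [0.6 0.7 1.1]
```

One more small press to find the shoulder contact.

Call:
play_rows([
  [[0.011,0,-0.02],[0,0,0]],
  [[0.011,0,-0.02],[0,0,0]],
  [[0,0,0],[0,0,0]],
])

```text
time: 33.5
tool_pos: [566.0, -11.3, 63.8]
tcp_rot: [3.141, -0.347, -0.054]
contact_force: [-11.2, -1.1, 15.7]
grip_width: 14.8
finger_force: 30.0
```

```bash
python3 -c "
from h import *
gauge_now();capture('side');gauge_now()"
```

```text
t 33.5 shoulder in insert [  0.1 -24.1  -0.5] tip [  0.1 -24.1 -40.5] axis [0.001 0.    1.   ] w 14.8 F ins [-1.8 -1.7 19.1]
t 33.55 shoulder in insert [  0.1 -24.1  -0.5] tip [  0.1 -24.1 -40.5] axis [0.001 0.    1.   ] w 14.5 F ins [-1.2 -0.8 18.6]
```

The shoulder is home with 19 N of axial contact. I relieve slightly, open and withdraw.

Call:
play_rows([
  [[-0.008,0,0.014],[0,0,0]],
  [[0,0,0],[0,0,0]],
  [[0,0,0],[0,0,0]],
  [[0,0,0],[0,0,0]],
  [[0,0,0],[0,0,0]],
  [[-0.1,0,0.2],[0,0,0]],
  [[-0.2,0,0.4],[0,0,0]],
  [[-0.25,0,0.5],[0,0,0]],
  [[-0.3,0,0.7],[0,0,0]],
  [[-0.3,0,0.8],[0,0,0]],
  [[-0.3,0,0.8],[0,0,0]],
  [[0,0,0],[0,0,0]],
], hand=0)

```text
time: 35.05
tool_pos: [523.5, -11.5, 168.0]
tcp_rot: [3.14, -0.352, -0.054]
contact_force: [-0.1, 0.1, -0.7]
grip_width: 45.5
finger_force: 0.0
```

```bash
python3 - <<'E'
from h import *
o=get_obs(); print(o['time'],o['tool_pos'],o['grip_width'],o['contact_force'])
for n in('scene','side','wrist'):
    c=capture(n);k=cam(c,o)
    print(n,'pred shoulder,top',proj(k,ins([[0,-24,0],[0,-24,50]])).round(1).tolist(),[(np.round(r['at'],1).tolist(),round(r['p'],2)) for r in pinpoint('gauge_shoulder',n)[:4]],[(np.round(r['at'],1).tolist(),round(r['p'],2)) for r in spot_in('gauge',n)[:5]])
    print('cover',[(np.round(r['at'],1).tolist(),round(r['p'],2),onz(k,r['at'],3).round(0)) for r in pinpoint('cover',n)[:3]])
E
```

```text
35.05 [523.47785482 -11.527965   168.03000784] 45.530109480645066 [-0.06733023  0.12498068 -0.73726411]
scene pred shoulder,top [[216.0, 290.2], [196.1, 287.1]] [([254.5, 182.1], 0.72), ([258.5, 208.2], 0.69), ([219.2, 179.9], 0.55), ([216.0, 289.1], 0.51)] [([248.7, 206.6], 0.71), ([213.9, 177.4], 0.44)]
cover [([194.5, 166.1], 0.88, array([ 210., -304.,    3.])), ([210.4, 380.9], 0.86, array([519., 272.,   3.])), ([166.0, 351.0], 0.63, array([239., 305.,   3.]))]
side pred shoulder,top [[222.6, 339.2], [209.1, 329.2]] [([290.6, 382.1], 0.67), ([221.6, 339.0], 0.5), ([325.2, 305.2], 0.5)] [([323.1, 303.7], 0.8), ([287.5, 382.5], 0.66)]
cover [([195.8, 297.7], 0.91, array([510., 267.,   3.])), ([192.3, 224.5], 0.72, array([288., 349.,   3.])), ([360.3, 236.0], 0.64, array([ 288., -282.,    3.]))]
wrist pred shoulder,top [[179.3, 320.1], [204.0, 319.6]] [([179.5, 321.0], 0.91), ([142.4, 510.2], 0.65)] [([192.5, 321.1], 0.98), ([136.8, 523.8], 0.84), ([60.5, 51.6], 0.74)]
cover [([233.2, 91.2], 0.79, array([524., 266.,   3.]))]
```

The gauge shoulder shows at the predicted pixel in all three views, and the cover is on the mat, so I hand in.

```bash
python3 -c "
from plant import bot
print(bot.close_job())"
```

```text
the job is handed in; nothing more can be done
None
```

I laid the cover flat on the mat and left the thin gauge in bore 3 with its shoulder down on the face; I handed the job in at about 36 s, and the hand-in gave no verdict.

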